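Hold a stone disc up to the bench lamp

TASK

The raised lid of the burr case stands in the lamp's light: lower it until it is fully shut, without slamming it. Then take the large stone disc out of the draining rack and hold it up in the lamp's beam as you would to look for cracks: centred on the beam, its flat face squarely towards the tilted lamp, about 15 cm in front of the shade's mouth. Finish while still holding it there, steady in the air, and leave the lamp, the two small discs, the carved ball and the marble slab as they are.

Things in the scene. Friction and masses are not known exactly. Their poses are not given: they have to be found in the camera images.
- case: Wooden burr case fixed on the bench, 180 (x) x 200 (y) mm, base 42 mm high, with burrs that stay below the lid. Origin: centre of its underside; z up. The lid is hinged along the far (+x) upper rim: the hinge line runs along y through (90, 0, 42) mm in this frame. The shut lid covers the whole base, its top 60 mm above the bench.
- lid (a joint): Lid angle, rad: 0 shut, pi/2 upright; starts at 1.35 to 1.65. The lid is a wooden shell, 180 mm from hinge to free edge, 200 mm wide, 18 mm thick, smooth, no handle. Stiff hinge: it stays where left and moves under 1 to 3 N at 130 mm from the hinge. Its outer face looks away from the robot while it stands and up when shut: push it from behind, then press it down.
- lid_edge (a point): Middle of the lid's free edge, on its outer face. Moves with the lid.
- lamp_mouth (a point): Centre of the open mouth (110 mm across) of the lamp's bell shade. x points back into the lamp along the beam axis (light leaves along -x), y is level. The stiff head looks down by 0.15 to 0.42 rad. The shade is 90 mm long; its gooseneck's round foot (124 mm) is fixed on the bench, below a point 90 mm behind the mouth; the neck bows 55 mm farther back and is 285 mm high.
- disc: The large stone disc: 92 mm diameter, 10 mm thick, with a 20 mm hole in the middle, about 0.19 kg. Origin: its centre; x is the axis through the hole, square to the flat faces. It stands upright on its rim in one of the three slots of the rack, its centre about 66 mm and its top about 112 mm above the bench.
- small_a: A small stone disc, 62 mm diameter, 10 mm thick, 14 mm hole, same stone. Origin at its centre, x through the hole. Stands in another slot; top about 80 mm above the bench. To be left alone.
- small_b: The other small disc, the same as small_a, in the remaining slot. To be left alone.
- rack: White drip tray, 230 (x) x 150 (y) mm, rim 16 mm high, fixed on the bench, with two slotted wooden rails along x, 56 mm apart over all. Origin: centre of the underside. Three slots, 12.5 mm wide and 26 mm deep, lie at x = -50, 0 and +50 mm; the rails' top is 50 mm above the bench. The discs stand across the rails, faces towards +x and -x.
- ball: Openwork carved stone ball, 64 mm, on a small wooden ring foot, 72 mm high over all. Origin: centre of its underside. To be left alone.
- slab: Loose marble slab 90 x 140 x 32 mm lying on the bench. Origin: centre of its underside. To be left alone.
Not all that is in view belongs to the job. What is shaped like the disc but blue or red is not meant.

How it is judged:
On the way, in this order (a step that is already met when the one before it is completed fails the run):
1. the lid of the burr case is lowered fully shut (value of joint lid below 0.05 rad), for 0.2 s.
2. the large disc is taken up out of the rack by the fingers (height (world z) of disc above 0.115 m and contact force between the fingers and disc above 1 N and contact force between rack and disc below 0.1 N), for 0.2 s.
At the end, for the whole second after the job is handed in: Ends holding: lid shut (below 0.05 rad); large disc held by the fingers alone, still, not touching the case, its centre within 25 mm of the beam axis sideways and up-down and 110 to 190 mm in front of the lamp mouth, its axis within 0.2 rad of the beam axis (value of joint lid below 0.05 rad and x of disc in the frame of lamp_mouth between -0.19 and -0.11 m and y of disc in the frame of lamp_mouth between -0.025 and 0.025 m and z of disc in the frame of lamp_mouth between -0.025 and 0.025 m and angle between the x axis of disc and the x axis of lamp_mouth, either way round below 0.2 rad and height (world z) of disc above 0.13 m and contact force between the fingers and disc above 1 N and contact force between case and disc below 0.1 N and linear speed of disc below 0.03 m/s); the arm keeps its last pose, push and grip.
It fails at once if the lid was slammed (closing faster than 4 rad/s) (velocity of joint lid below -4 rad/s).
It fails at once if the lamp's head was knocked out of its setting (distance of lamp_mouth from where it was at the start of the episode above 0.012 m).
It fails at once if a small disc was disturbed (distance of any of small_a, small_b from where it was at the start of the episode above 0.025 m).
It fails at once if the ball or the slab was pushed away (distance of any of ball, slab from where it was at the start of the episode above 0.025 m).
It also fails if it takes over 58 s, if anything falls off the work surface, if the arm or the gripper's body presses on something with over 40 N, if the wrist force passes 120 N, or if a joint passes its speed limit or range.

ROBOT

A 6-joint arm with a two-finger parallel gripper is mounted at the origin on the work surface. World frame = base frame: x ahead of the robot, y to its left, z up, the work surface at z = 0. Lengths are in m, angles in rad, forces in N, time in s.
With the tool pointing down it reaches from about 0.375 to 0.975 m from the base axis. Payload 3.8 kg.
Tool frame: the origin (TCP) lies midway between the tips of the shut fingers; the grasp point (between the pads) lies 19 mm behind it; z points along the fingers, y is the line along which they close (so a half turn about z gives the same grasp; the last joint's range is limited). The gripper opens to 85 mm and grips with 20 to 120 N. Pads are 22 mm wide; open, the fingers measure 114 mm over their backs; the gripper's body (76 mm by 85 mm) begins 54 mm behind the grasp point. The pads swing forward as they close: fully open they stand 13 mm farther back than shut.
Start: joints at [-1.335, 0.264, 1.604, -0, 1.274, -0.037], TCP at [0.182, -0.65, 0.231] pointing down, gripper open.
Joint ranges: [-2.63, 2.63], [-0.94, 2.18], [0.31, 2.57], [-1.31, 4.45], [0, 2.66], [-2.55, 2.55]. Speed limits (rad/s): [2.57, 2.57, 3.14, 3.14, 3.14, 3.14].

INTERFACE

Orientations are given as a unit quaternion [x, y, z, w].
In Python, from bench import manip gives the robot as it stands. Calls block until the motion is done:
- manip.movep(position, orientation): joint-space move of the TCP to a pose.
- manip.move_l(position, ori=None, max_speed=0.15, until_force=None): straight line of the TCP; ori=None keeps the orientation; max_speed is the mean speed in m/s. With until_force (N) it stops when the force on the tool has changed by that much, and returns True; else False.
- manip.move_joints(angles): joint-space move.
- manip.command_gripper(opening, newtons=None): finger opening in m; newtons is the grip in N (None keeps the last); returns when the fingers have stopped.
- manip.sleep(seconds).
- manip.inverse_kinematics(position, orientation): joint angles nearest the present ones, or None.
- manip.get_state(): the state.
- manip.capture(name): name is "side" or "top" or "wrist"; returns a dict with "img" (480x640x3 uint8, red, green, blue), "z_map" (480x640 float32, m along the optical axis (not along the pixel's ray), 0 where there is no reading), "fx", "fy", "cx", "cy" (pixels), "dist_coeffs" ([k1, k2, p1, p2, k3] as OpenCV has them; the pictures are not rectified), "R" (3x3) and "t" (3): a world point X has camera coordinates R X + t. Camera axes: x right, y down, z forward; pixel columns grow to the right and rows downward; lengths in m; the calibration is good to about 2 mm. A picture is of the moment at which its call begins.
A pose or a line that the arm cannot do raises manip.Unreachable and nothing moves.
- manip.hand_in(): hands the job in; it is judged then, once.
The state is a dict: "t": time; "joints": joint angles; "dq": joint speeds; "joint_efforts": joint torques, N m; "eef_pos": TCP position; "ee_rot": TCP orientation; "force": force on the tool from outside, world axes, zero at the start; "moment": the same for the moment, N m; "finger_gap": finger opening in m; "finger_force": force on a finger pad.
Only numpy, scipy, OpenCV 4.12 (cv2) and the standard library are available. Lean on these libraries where they do the work, as an engineer would, in place of code of your own. Each camera call takes 0.05 s, during which the arm holds its last target. There are 200 camera calls.

## Working session

There is one attempt and no reset: what is moved stays moved. The work goes in short steps, each a Python script; the robot and the scene stay as the last script left them, time stands still between calls to the robot, and variables do not carry over. Pictures are saved under pics/ and viewed, at most 10 in all, crops included, and the job is handed in when it is done.

```bash
mkdir -p pics; ls; cat > h.py <<'E'
import numpy as np, cv2
from bench import manip
from scipy.spatial.transform import Rotation as R
def pts(c):
    """world xyz per pixel"""
    K=np.array([[c['fx'],0,c['cx']],[0,c['fy'],c['cy']],[0,0,1.]])
    v,u=np.mgrid[:480,:640]
    n=cv2.undistortPoints(np.stack([u,v],-1).reshape(-1,1,2).astype(np.float64),K,np.array(c['dist_coeffs'],float)).reshape(480,640,2)
    z=c['z_map'].astype(float)
    P=np.dstack([n*z[...,None],z])
    W=(P-np.array(c['t']))@np.array(c['R'])
    W[z==0]=np.nan
    return W
E
python3 - <<'E'
from h import *
import pickle
for n in ['side','top']:
    c=manip.capture(n); pickle.dump(c,open(n+'.pkl','wb'))
    cv2.imwrite(f'pics/{n}0.png',c['img'][...,::-1])
    print(n,(-np.array(c['R']).T@c['t']).round(3), np.isnan(pts(c)).mean())
print(manip.get_state())
E
```

```text
pics
side [ 0.279 -1.157  0.892] 0.004055989583333333
top [ 0.387 -0.143  1.17 ] 0.004072265625
{'t': 0.1, 'joints': array([-1.33485856e+00,  2.64692174e-01,  1.60523663e+00,  4.27473297e-05,
        1.27374659e+00, -3.68774585e-02]), 'dq': array([-2.18652945e-03, -1.93963654e-03, -2.87353773e-03,  2.97029525e-04,
       -5.23215790e-04,  6.14572177e-05]), 'joint_efforts': array([ 4.67602064e-07, -5.16708148e+01, -3.68589413e+01, -9.51104948e-05,
        6.25208908e-03,  7.31648214e-06]), 'eef_pos': array([ 0.18174325, -0.64937229,  0.23007731]), 'ee_rot': array([ 9.90711215e-01,  1.35978690e-01, -8.31470106e-05, -1.03824921e-03]), 'force': array([0.4861524 , 0.13070416, 0.05237864]), 'moment': array([-0.04179752, -0.00752797, -0.0527101 ]), 'finger_force': 0.0, 'finger_gap': 0.08558294435941098}
```

View pics/side0.png

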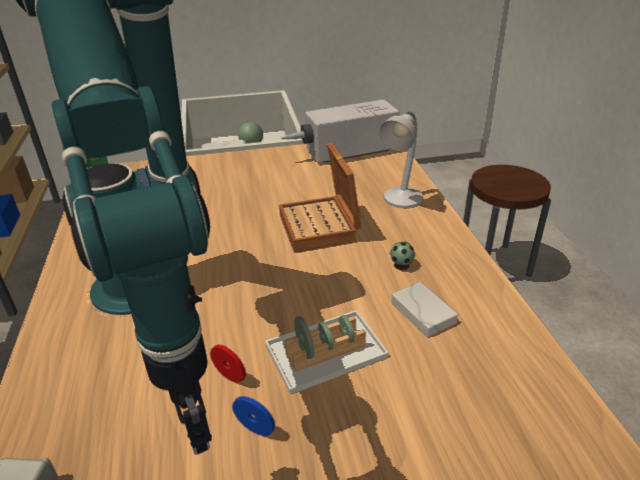

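View pics/top0.png

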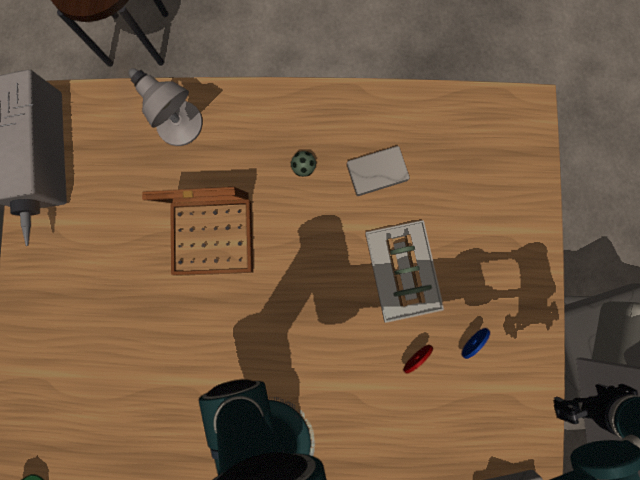

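Candidates for the large disc: green discs in the rack at side (304,338), (326,335) and (347,327), red at (228,363), blue at (253,416). The large one is the slot nearest the robot, side (304,338) / top (412,291). The lamp mouth is at side (397,130), the open lid at side (343,187), the ball at (402,255) and the slab at (424,308).

```bash
python3 - <<'E'
from h import *
import pickle
S=pickle.load(open('side.pkl','rb'));T=pickle.load(open('top.pkl','rb'))
ws,wt=pts(S),pts(T)
def at(w,u,v): return w[v-1:v+2,u-1:u+2].reshape(-1,3).mean(0).round(3)
print('top: foot',at(wt,185,128),'head',at(wt,165,100),at(wt,140,76),'ball',at(wt,303,163),'slab',at(wt,378,170),'lidtop',at(wt,200,193),'case',at(wt,212,240))
print('big',at(wt,412,291),'s',at(wt,405,268),at(wt,401,246),'machine',at(wt,30,130),'bench',at(wt,300,400))
print('side: mouth',at(ws,397,130),'lid',at(ws,340,190),at(ws,350,215),'foot',at(ws,403,198),'neck',at(ws,407,165))
# ortho map: points of both, lamp region
for n,w,c in(('s',ws,S),('t',wt,T)):
    m=(w[...,2]>.02)&(w[...,0]>.55)&(w[...,0]<1.1)&(w[...,1]>-.15)&(w[...,1]<.45)
    p=w[m]; print(n,len(p),np.nanmin(p,0).round(3),np.nanmax(p,0).round(3))
# save crop montage: lamp in side, rack close crop, top lamp
a=S['img'][90:220,270:440];b=S['img'][300:400,200:400];d=T['img'][50:290,110:280]
f=lambda i,h:cv2.resize(i,None,fx=h/i.shape[0],fy=h/i.shape[0],interpolation=cv2.INTER_CUBIC)
x=np.hstack([f(a,290),f(b,290)])[:,:800]; cv2.imwrite('pics/crop1.png',x[...,::-1])
E
```

```text
top: foot [0.796 0.239 0.023] head [0.754 0.19  0.303] [0.813 0.253 0.289] ball [ 0.692 -0.076  0.072] slab [ 0.688 -0.263  0.033] lidtop [0.582 0.131 0.222] case [0.502 0.149 0.037]
big [ 0.387 -0.335  0.11 ] s [ 0.443 -0.331  0.037] [ 0.5   -0.326  0.005] machine [0.746 0.579 0.158] bench [ 0.109 -0.079  0.   ]
side: mouth [0.765 0.206 0.265] lid [0.603 0.225 0.08 ] [0.609 0.126 0.051] foot [0.808 0.23  0.021] neck [0.83  0.273 0.113]
s 4287 [ 0.55  -0.109  0.02 ] [0.862 0.301 0.306]
t 5840 [ 0.55  -0.104  0.02 ] [0.865 0.307 0.308]
```

View pics/crop1.png

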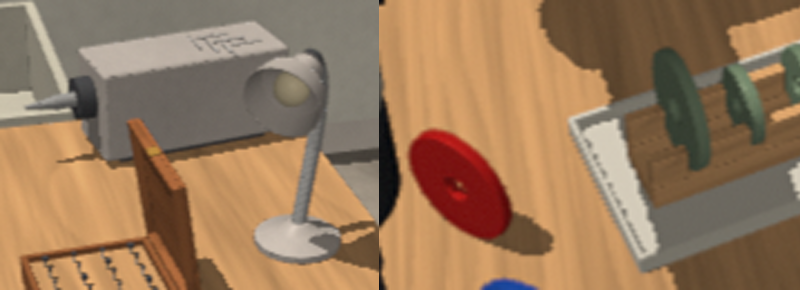

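The crop confirms it: the large dark disc is in the slot nearest the robot, the shade's mouth opens towards the robot and the right, and the lid stands near upright. Next I fit the geometry.

```bash
cat > fit.py <<'E'
from h import *
import pickle
S=pickle.load(open('side.pkl','rb'));T=pickle.load(open('top.pkl','rb'))
ws,wt=pts(S),pts(T)
def box(w,x,y,z): return (w[...,0]>x[0])&(w[...,0]<x[1])&(w[...,1]>y[0])&(w[...,1]<y[1])&(w[...,2]>z[0])&(w[...,2]<z[1])
A=lambda x,y,z:np.vstack([w[box(w,x,y,z)] for w in(ws,wt)])
# foot circle: footprint
p=A((.7,.95),(.1,.4),(.008,.035))
c,r=cv2.minEnclosingCircle((p[:,:2]*1000).astype(np.float32)); print('foot',np.round(c),r)
nk=A((.7,.95),(.1,.4),(.08,.16)); print('neck .08-.16',nk.mean(0).round(4), nk.std(0).round(3))
# shade rim
p=A((.62,.95),(.05,.35),(.2,.32)); 
a=np.array([c[0]/1000-nk[:,0].mean(),c[1]/1000-nk[:,1].mean(),0]); a/=np.linalg.norm(a); print('dir foot-neck',np.degrees(np.arctan2(a[1],a[0])))
a=a*np.cos(.28)-np.array([0,0,np.sin(.28)])
cen=np.array([c[0]/1000,c[1]/1000,.27])+a*.09
for it in range(15):
    y=np.cross([0,0,1],a);y/=np.linalg.norm(y);z=np.cross(a,y)
    d=p-cen;s=d@a;r=np.hypot(d@y,d@z);th=np.arctan2(d@z,d@y)
    rim=[]
    for b in np.linspace(-np.pi,np.pi,37)[:-1]:
        k=np.where((th>=b)&(th<b+np.pi/18)&(r>.045)&(r<.066)&(s<.03)&(s>-.03))[0]
        if len(k)>2:
            k=k[np.argsort(-s[k])][:3]; rim.append(p[k].mean(0))
    rim=np.array(rim); m=rim.mean(0)
    n=np.linalg.svd(rim-m)[2][2]; n*=np.sign(n@a)
    # circle fit in plane
    y=np.cross([0,0,1],n);y/=np.linalg.norm(y);z=np.cross(n,y)
    q=np.c_[(rim-m)@y,(rim-m)@z]
    sol=np.linalg.lstsq(np.c_[2*q,np.ones(len(q))],(q**2).sum(1),rcond=None)[0]
    cen=m+sol[0]*y+sol[1]*z; a=n
print('rim n',len(rim),'cen',cen.round(4),'r',np.sqrt(sol[2]+sol[:2]@sol[:2]).round(4),'axis',a.round(4),'yaw',np.degrees(np.arctan2(a[1],a[0])),'down',np.arcsin(-a[2]),'res',np.abs((rim-m)@n).max())
f=np.array(c)/1000; print('horiz mouth-foot',cen[:2]-f,np.degrees(np.arctan2(*(cen[:2]-f)[::-1])),np.linalg.norm(cen[:2]-f))
# case and lid
def rect(p): 
    r=cv2.minAreaRect((p[:,:2]*1000).astype(np.float32)); return np.round(r[0],1),np.round(r[1],1),round(r[2],1)
p=A((.35,.7),(-.02,.3),(.02,.05)); print('case',rect(p))
p=A((.5,.7),(-.02,.3),(.055,.25)); p0=p.mean(0); n=np.linalg.svd(p-p0,full_matrices=False)[2][2]; print('lid pts',rect(p),'n',n.round(3),p.min(0),p.max(0))
tp=A((.5,.7),(-.02,.3),(.20,.25)); print('lid top',rect(tp))
# rack & discs
p=A((.25,.65),(-.5,-.2),(.01,.02)); print('rack',rect(p))
p=A((.25,.65),(-.5,-.2),(.055,.13))
for lo,hi in((.33,.42),(.42,.47),(.47,.56)):
    k=p[(p[:,0]>lo)&(p[:,0]<hi)]; print('disc',len(k),rect(k),k[:,2].max().round(3))
for nme,b in(('ball',((.6,.8),(-.15,0),(.01,.09))),('slab',((.55,.8),(-.4,-.15),(.02,.05)))): print(nme,rect(A(*b)))
E
python3 fit.py
```

```text
foot [813. 242.] 169.62850952148438
neck .08-.16 [0.8361 0.2743 0.1195] [0.008 0.007 0.023]
dir foot-neck -125.59365437749072
rim n 36 cen [0.7577 0.1969 0.2533] r 0.0525 axis [-0.6546 -0.705  -0.2727] yaw -132.87776037518975 down 0.2762103308666103 res 0.0012405881547137745
horiz mouth-foot [-0.05486244 -0.04456006] -140.91600432153788 0.07067875181784498
case (array([517., 154.]), array([197.5, 214.2]), 3.8)
lid pts (array([592.5, 157.6]), array([ 41.3, 213.2]), 4.8) n [0.986 0.066 0.15 ] [0.56740233 0.05209023 0.05500574] [0.62135156 0.26381135 0.22873768]
lid top (array([583.1, 156.9]), array([ 20.6, 205. ]), 4.1)
rack (array([ 439.3, -332.5]), array([469.7, 184.7]), 20.9)
disc 618 (array([ 401.5, -341. ]), array([38.1, 93.1]), 12.7) 0.115
disc 269 (array([ 437.4, -333.3]), array([11.3, 62.1]), 13.2) 0.084
disc 275 (array([ 493.2, -318.9]), array([35. , 61.8]), 24.8) 0.085
ball (array([700.1, -76.4]), array([65.9, 67.8]), 80.6)
slab (array([ 635.5, -281.3]), array([210.5, 145.9]), 18.1)
```

```bash
python3 - <<'E'
from h import *
yaw=np.radians(4.3); e=np.array([np.cos(yaw),np.sin(yaw),0]); Z=np.array([0,0,1.])
q=(R.from_euler('z',yaw)*R.from_quat([1,0,0,0])).as_quat()
H=np.array([.606,.105,.042])
def tip(th,r=.13,gap=0): return H+r*(-np.cos(th)*e+np.sin(th)*Z)+(.018+gap)*(np.sin(th)*e+np.cos(th)*Z)+.011*e
manip.command_gripper(0)
s=manip.get_state(); p0=s['eef_pos']
manip.move_l([p0[0],p0[1],.42],max_speed=.3)
a=tip(1.42,gap=.04); 
manip.movep([a[0]-.0,a[1],.42],q)
manip.move_l(a,max_speed=.2); print('behind',manip.get_state()['force'],manip.get_state()['t'])
for th in np.linspace(1.35,0,12):
    manip.move_l(tip(th),max_speed=.06)
    s=manip.get_state(); print(round(th,2),s['force'].round(1),(s['eef_pos']-tip(th)).round(4))
p=tip(0)
print(manip.move_l(p-[0,0,.012],max_speed=.03,until_force=15)); s=manip.get_state();print(s['eef_pos'],s['force'],s['t'])
manip.sleep(.3)
c=manip.capture('side'); cv2.imwrite('pics/lid.png',c['img'][...,::-1])
E
```

```text
behind [ 0.01151518 -0.05954249 -0.404879  ] 6.125
1.35 [ 0.3 -0.2 -0.7] [-0.0001 -0.      0.    ]
1.23 [ 0.8  0.  -0.4] [-0.0011 -0.0001 -0.0005]
1.1 [ 0.9  1.1 -0.8] [-0.0011 -0.0001 -0.0005]
0.98 [ 0.7  0.2 -0.1] [-0.001  -0.0001 -0.0006]
0.86 [-0.2  0.6  0.2] [-0.0009 -0.0001 -0.0006]
0.74 [ 0.5 -0.1 -0.2] [-0.0009 -0.0001 -0.0007]
0.61 [ 0.2  0.7 -0.1] [-0.0009 -0.0001 -0.0007]
0.49 [-1.2 -0.5 -0.1] [-0.0009 -0.0001 -0.0007]
0.37 [-0.9  0.   0.1] [-0.0009 -0.0001 -0.0007]
0.25 [-0.2 -0.6  0.5] [-0.0008 -0.0001 -0.0007]
0.12 [ 0.1  0.4 -0.5] [-0.0008 -0.0001 -0.0008]
0.0 [-0.7 -0.1  6.4] [0.0008 0.0001 0.0005]
True
[0.48819811 0.09619454 0.0604821 ] [-0.82726734 -1.13660424  5.92862119] 11.8833
```

```bash
python3 - <<'E'
from h import *
p=manip.get_state()['eef_pos']
manip.move_l([p[0],p[1],.35],max_speed=.25)
c=manip.capture('top'); w=pts(c); cv2.imwrite('pics/t2.png',c['img'][...,::-1])
m=(w[...,0]>.38)&(w[...,0]<.63)&(w[...,1]>0.03)&(w[...,1]<.28)&(w[...,2]>.03)&(w[...,2]<.2); q=w[m]
for lo in(.43,.46,.52,.57): k=q[(q[:,0]>lo)&(q[:,0]<lo+.02)]; print(lo,len(k),np.median(k[:,2]).round(4))
s=manip.capture('side'); ws=pts(s)
for nm,W in(('t',w),('s',ws)):
    for nme,x0,x1,zl in(('big',.36,.425,.088),('sa',.42,.465,.062),('sb',.468,.53,.062)):
        m=(W[...,0]>x0)&(W[...,0]<x1)&(W[...,1]>-.41)&(W[...,1]<-.26)&(W[...,2]>zl)&(W[...,2]<.14)
        k=W[m]; r=cv2.minAreaRect((k[:,:2]*1000).astype(np.float32)); n=np.linalg.svd(k-k.mean(0),full_matrices=False)[2][2]
        print(nm,nme,len(k),np.round(r[0],1),np.round(r[1],1),round(r[2],1),k[:,2].max().round(4),n.round(3))
print(manip.get_state()['t'])
a=c['img'][200:340,340:480]; b=s['img'][300:400,250:400]
cv2.imwrite('pics/crop2.png',np.hstack([cv2.resize(a,(400,400)),cv2.resize(b,(400,400))])[...,::-1])
E
```

```text
0.43 681 0.0606
0.46 668 0.0607
0.52 257 0.0608
0.57 444 0.0608
t big 158 [ 387.7 -343.6] [10.2 82.4] 12.8 0.116 [-0.975 -0.222 -0.032]
t sa 96 [ 436.6 -331.4] [ 9.8 54.5] 12.5 0.0829 [-0.973 -0.222 -0.067]
t sb 96 [ 485.4 -320.3] [10.1 54. ] 13.0 0.0833 [-0.974 -0.223  0.029]
s big 205 [ 389.4 -345.3] [11.8 77.9] 13.1 0.1142 [ 0.944  0.277 -0.18 ]
s sa 122 [ 437.6 -333. ] [11.9 52.9] 9.9 0.0818 [ 0.914  0.286 -0.287]
s sb 126 [ 487.  -325.3] [11.2 52.1] 14.0 0.0826 [ 0.91   0.295 -0.292]
13.6417
```

View pics/crop2.png

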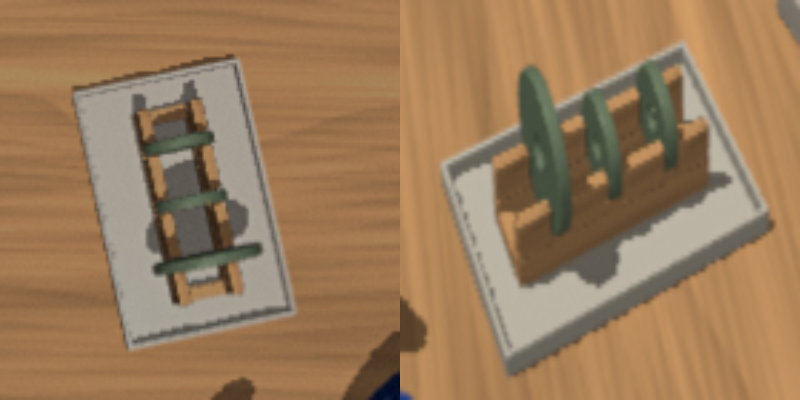

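The lid is flat at 60.7 mm, so it is shut. The crop shows the large disc upright in its slot at top-crop (208,258), axis yaw about 12.8°. Now the grasp.

```bash
cat > g.py <<'E'
from h import *
cen=np.array([.7577,.1969,.2533]); a=np.array([-.6546,-.705,-.2727]); a/=np.linalg.norm(a)
d=np.array([np.cos(np.radians(12.8)),np.sin(np.radians(12.8)),0])
def quat(y,up): 
    z=-(up-(up@y)*y); z/=np.linalg.norm(z); return R.from_matrix(np.c_[np.cross(y,z),y,z]).as_quat(), z
C=np.array([.388,-.344,.066]); Z=np.array([0,0,1.])
tgt=cen+.15*a
E
python3 - <<'E'
from g import *
best=None
for s in(1,-1):
    q,z=quat(s*d,Z); qf,zf=quat(-s*a,Z)
    j1=manip.inverse_kinematics(C+[0,0,.009],q); j2=manip.inverse_kinematics(tgt-.009*zf,qf)
    print(s,j1,j2)
    if j1 is None or j2 is None: continue
    k=max(abs(j1[5]),abs(j2[5]))
    if best is None or k<best[0]: best=(k,s)
s=best[1]; open('s.txt','w').write(str(s)); q,z=quat(s*d,Z)
manip.movep(C+[0,0,.25],q)
manip.command_gripper(.035,60)
manip.move_l(C+[0,0,.10],max_speed=.2)
print(manip.move_l(C+[0,0,.009],max_speed=.06,until_force=6),manip.get_state()['eef_pos'])
manip.command_gripper(0,60); x=manip.get_state(); print(x['finger_gap'],x['finger_force'],x['force'])
manip.move_l(C+[0,0,.11],max_speed=.06); manip.move_l(C+[0,0,.25],max_speed=.2); manip.sleep(.2)
x=manip.get_state(); print(x['finger_gap'],x['finger_force'],x['force'],x['t'])
c=manip.capture('side'); cv2.imwrite('pics/held.png',c['img'][200:400,200:420][...,::-1])
E
```

```text
1 [-7.73399358e-01  1.23546614e-01  2.08271844e+00 -4.44089210e-16
  9.35327599e-01 -9.96801502e-01] [-0.00849954  0.12726404  1.80980981  0.23740317  1.02835501 -0.93594658]
-1 [-7.73399358e-01  1.23546614e-01  2.08271844e+00 -4.44089210e-16
  9.35327599e-01  2.14479115e+00] [-0.00849954  0.12726404  1.80980981  0.23740317  1.02835501  2.20564608]
False [ 0.3882875  -0.34428337  0.07545702]
0.009472814425966982 60.60486909002066 [0.87257994 0.93970305 1.0031756 ]
0.0092249064683922 60.211271680891514 [-0.24597479  0.78885281 -1.87381576] 22.1167
```

View pics/held.png

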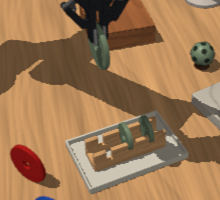

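The disc is held at crop (103,47), and the two small discs are still in the rack at (126,135) and (146,127). Next I carry it into the beam.

```bash
python3 - <<'E'
from g import *
s=int(open('s.txt').read()); qf,zf=quat(-s*a,Z)
f=tgt-.009*zf
manip.movep(f+.10*a+[0,0,.09],qf)
manip.move_l(f+.10*a+[0,0,.04],max_speed=.12); manip.move_l(f,max_speed=.1)
manip.sleep(.5); x=manip.get_state(); print(x['eef_pos']-f,x['finger_gap'],x['finger_force'],x['t'])
P=[]
ims=[]
for n in('side','top'):
    c=manip.capture(n); W=pts(c); ims.append(c['img']); hsv=cv2.cvtColor(c['img'],cv2.COLOR_RGB2HSV)
    m=(np.linalg.norm(W-tgt,axis=-1)<.06)&(hsv[...,0]>45)&(hsv[...,0]<90)&(hsv[...,1]>30)
    k=W[m]; 
    if len(k)>20:
        k0=k.mean(0); n_=np.linalg.svd(k-k0,full_matrices=False)[2][2]
        print(n,len(k),k0.round(3),'lat',((k0-tgt)).round(4),'ang',np.arccos(abs(n_@a)),'mean along',((k-cen)@a).mean(), 'uv extents',[( (k-tgt)@v).min().round(3).tolist()+0 for v in(np.cross(a,zf),zf)],[((k-tgt)@v).max().round(3) for v in(np.cross(a,zf),zf)])
cv2.imwrite('pics/fin.png',np.hstack([cv2.resize(ims[0][80:280,270:470],(400,400)),cv2.resize(ims[1][50:290,110:350],(400,400))])[...,::-1])
E
```

```text
[-3.47116018e-05 -1.45106767e-04  9.10529683e-05] 0.009506332785686723 60.19162505865097 25.875
side 404 [0.662 0.084 0.211] lat [ 0.0026 -0.0073 -0.0013] ang 0.008106771417562525 mean along 0.15382073233100998 uv extents [-0.038, -0.047] [np.float64(0.045), np.float64(0.041)]
```

View pics/fin.png

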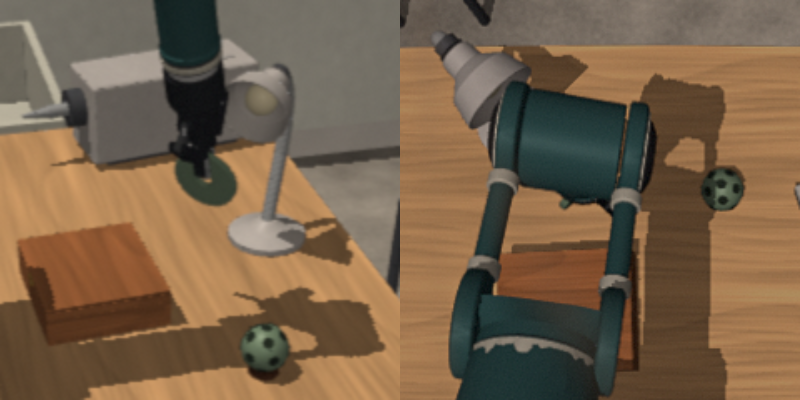

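The disc at left crop (206,177) hangs square to the beam in front of the mouth. Its normal is 0.008 rad off the beam axis and its centre is within a few mm. The lid is shut, and the lamp and ball are where they were.

```bash
python3 -c "
from bench import manip
print(manip.hand_in())"
```

```text
the job is handed in; nothing more can be done
None
```

The job is handed in, with no verdict returned: the lid is shut and the large disc is held steady about 15 cm in front of the lamp, 0.008 rad off square to the beam; I saw nothing else disturbed, though I did not re-measure the lamp, small discs, ball and slab.

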